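# Bench dog into a crowded hole board

## Robot

A 6-joint arm with a two-finger parallel gripper is mounted at the origin on a cart in front of the work surface, level with it; the furniture and walls round the work are solid. World frame = base frame: x ahead of the robot, y to its left, z up, the work surface at z = 0. Lengths are in m, angles in rad, forces in N, time in s.
With the tool pointing down it reaches from about 0.2 to 0.875 m from the base axis. Payload 3.4 kg.
Tool frame: the origin (TCP) lies midway between the tips of the shut fingers; the grasp point (between the pads) lies 19 mm behind it; z points along the fingers, y is the line along which they close (so a half turn about z gives the same grasp; the last joint's range is limited). The gripper opens to 94 mm and grips with 3 to 60 N. Pads are 16 mm wide; open, the fingers measure 119 mm over their backs; the gripper's body (75 mm by 177 mm) begins 78 mm behind the grasp point.
Start: joints at [-1.417, 0.276, 1.505, -0, 1.361, -0.121], TCP at [0.156, -0.553, 0.205] pointing down, gripper open.
Joint ranges: [-2.89, 2.89], [-0.75, 2.08], [0.22, 2.7], [-1.18, 4.32], [0.11, 2.71], [-2.7, 2.7]. Speed limits (rad/s): [2.57, 2.57, 3.14, 3.14, 3.14, 3.14].

## Interface

Orientations are given as a rotation vector (axis times angle).
In Python, from workcell import manip gives the robot as it stands.
- The arm moves only by the tool carry_out, never from a script. Its argument "commands" is a list of rows, each a list of 6 numbers: the shift along the world's x, y, z in normalised numbers (1 is 0.8 m), then the turn, a rotation vector about the world's x, y, z in shares of 180 degrees (1.0 is 180 degrees). In form: [[x, y, z, wx, wy, wz], ...]. A call has 1 to 20 rows; each row is the pose to reach, as a shift and turn from the pose commanded when the call began; what a row does not reach only later rows make up. A row lasts 1/8 s, in which the tool goes at most 62.5 mm and 10.7 degrees, less where a joint would pass 70% of its speed; a pose out of reach is approached as far as the arm can. A shift or turn number past 1, either way, is cut back to 1. A call with a gripper value outside its range is refused whole. "gripper" is the closure, from 0 (fully open) to 1 (shut), set as the call begins (left out, the last holds). The fingers move at their own pace and stop on an object; "squeeze" is the grip in N (left out, the last holds). Time passes only in rows, so rows that repeat a pose let the fingers close. It gives the time, the measured TCP pose, the force, the opening and the grip force at its end, in the units of the state.
- manip.state(): the state, without advancing time (a new reading comes with each control period).
- manip.camera(name): name is "side" or "top" or "wrist"; returns a dict with "img" (420x560x3 uint8, red, green, blue), "K" (3x3 intrinsics, pixels), "D" ([k1, k2, p1, p2, k3] as OpenCV has them; the pictures are not rectified), "R" (3x3) and "t" (3): a world point X has camera coordinates R X + t. Camera axes: x right, y down, z forward; pixel columns grow to the right and rows downward; lengths in m; the calibration is good to about 2 mm. A picture is of the moment at which its call begins. There is no depth.
- manip.job_done(): hands the job in; it is judged then, once.
The state is a dict: "clock": time; "joint_pos": joint angles; "dq": joint speeds; "joint_efforts": joint torques, N m; "position": TCP position; "ee_rot": TCP orientation; "wrist_force": force on the tool from outside, world axes, zero at the start; "torque": the same for the moment, N m; "finger_gap": finger opening in m; "grasp_force": force on a finger pad.
Only numpy, scipy, OpenCV 4.12 (cv2) and the standard library are available. Lean on these libraries where they do the work, as an engineer would, in place of code of your own. Each camera call takes 0.05 s, during which the arm holds its last target. There are 200 camera calls.

## Task

Take the tall blue bench dog out of its wooden block and fit it into the plywood hole board, in the one hole where its collar has room among the bolts standing there: upright, pin fully in, collar flat on the board. The holes were bored by hand and the collar hides the pin, so press only lightly and feel about until it drops in. Do not touch the standing bolts or the low dog in the board.

Things in the scene. Friction and masses are not known exactly. Their poses are not given: they have to be found in the camera images.
- tall_dog: Tall bench dog (removable stop). From below: round steel pin, 19 mm across, 15 mm long, foot chamfered 1.5 mm; round aluminium collar, 44 mm across, 6 mm thick; blue square post, 24 x 24 mm, 95 mm high over all. 0.16 to 0.28 kg. Origin: centre of the pin's end; z up the post; x, y square to its flats (grip these). Starts upright in the holder, pin's end 5 mm up.
- post_top (a point): Centre of the tall dog's flat top, 95 mm above its pin's end. Grip the post firmly: pressed hard on the edge of its pin, it leans in the fingers.
- holder: Brown wooden block, 60 x 116 x 20 mm (x, y, z), fixed on the worktop, left or right in front. The tall dog stands in its loose 24 mm hole at x = 0, y = +28 mm, collar on the block: lift it straight out. A low blue dog (28 mm across, 20 mm high above the block) sits at y = -28 mm. Origin: centre of its underside.
- board: Plywood hole board, 290 x 104 x 18 mm (x, y, z), fixed on the worktop. Seven 21.6 mm holes go right through to the worktop; a seated collar rests on the board with the pin's end 3 mm above the worktop. Holes are marked at x = -114, -76, -38, 0, 38, 76, 114 mm with y = -10, 10, -10, 10, -10, 10, -10 mm. Origin: centre of its underside.
- board_top (a point): Centre of the board's top, 18 mm above the worktop. The holes were bored by hand: each is up to 5 mm off its mark, in a direction not known, and must be felt for. A pin pressed lightly on the board drops in once it is within 1.5 to 2 mm of the hole's centre.
- low_dog: Low bench dog fixed in the board's hole marked x = 114, y = -10 mm: blue, collar 28 mm across, 20 mm high above the board. Origin: centre of its collar's underside, on the board's top. Must not be touched.
- bolt_a: Yellow hex bolt standing on its head on the board, 47 mm tall, washers on it, 28 mm across. Loose and easily knocked over. Origin: centre of its underside; z up. Must not be touched.
- bolt_b: Yellow hex bolt standing on its head on the board, 47 mm tall, head 19 mm across the corners, no washer. Loose and easily knocked over. Origin: centre of its underside; z up. Must not be touched.
- bolt_c: Yellow hex bolt standing on its head on the board, 47 mm tall, washers on it, 28 mm across. Loose and easily knocked over. Origin: centre of its underside; z up. Must not be touched.
- bolt_d: Yellow hex bolt standing on its head on the board, 47 mm tall, head 19 mm across the corners, no washer. Loose and easily knocked over. Origin: centre of its underside; z up. Must not be touched.
- bolt_e: Yellow hex bolt standing on its head on the board, 47 mm tall, washers on it, 28 mm across. Loose and easily knocked over. Origin: centre of its underside; z up. Must not be touched.
- tally: Hand tally counter, chrome, 55 x 73 x 29 mm, lying on the worktop on the side where the holder is not; a bystander.
- pitcher_brown: Brown round pitcher, 95 mm in diameter and 209 mm tall, fixed, just left of the board; an obstacle for the gripper's body. Origin: centre of its underside.
- coffee_maker: Red coffee maker, 265 mm tall, fixed, just right of the board; an obstacle. It fills x 0.48 to 0.68, y -0.32 to -0.08 m in the world; its jug's handle reaches y = -0.067 m at x 0.53 to 0.56, 55 to 155 mm above the worktop. Over the board, keep the gripper's wide side along the board's length.
- rice_cooker: White rice cooker, fixed, far right: an obstacle 220 mm tall that fills x 0.42 to 0.76, y -0.70 to -0.42 m in the world; the arm may start next to it.

How it is judged:
By the outcome, as a careful person would: the job done as asked, in the order asked, and still so for the second after the job is handed in, with the robot touching nothing.
It also fails if it takes over 64 s, if anything falls off the work surface, if the arm or the gripper's body presses on something with over 40 N, if the wrist force passes 120 N, or if a joint passes its speed limit or range.

## Working session

There is one attempt and no reset: what is moved stays moved. The work goes in short steps, Python scripts to look and compute and a tool call to move; the robot and the scene stay as the last step left them, time stands still between calls to the robot, and variables do not carry over. Pictures are saved under pics/ and viewed, at most 10 in all, crops included, and the job is handed in when it is done.

Besides the shell and the picture viewer there is one more tool, called after "Request:" by a JSON object that holds its "fn" and its "kwargs". carry_out: Moves the arm, as the interface text tells. Its arguments: {"type":"object","properties":{"commands":{"type":"array","items":{"type":"array","items":{"type":"number"}}},"gripper":{"type":"number"},"squeeze":{"type":"number"}},"required":["commands"]}

```bash
mkdir -p pics; python3 - <<'E'
from workcell import manip
import cv2,pickle
for n in("top","side"):
    c=manip.camera(n);pickle.dump(c,open(n+".pkl","wb"))
    cv2.imwrite(f"pics/{n}0.png",c["img"][:,:,::-1]);print(n,c["K"],c["D"],c["R"],c["t"])
print(manip.state())
E
```

```text
top [[384.71172265   0.         280.8918481 ]
 [  0.         384.71172265 210.3763254 ]
 [  0.           0.           1.        ]] [0.01904041 0.         0.         0.         0.        ] [[ 0.02011415 -0.99965776  0.01672651]
 [-0.99753319 -0.02119115 -0.06692132]
 [ 0.06725287 -0.01533919 -0.99761804]] [-0.17945583  0.49655869  1.33749058]
side [[382.76547168   0.         284.49845639]
 [  0.         382.76547168 207.84295393]
 [  0.           0.           1.        ]] [-0.01418489  0.          0.          0.          0.        ] [[ 2.21153160e-01 -9.75238737e-01 -8.28333225e-04]
 [-6.37888473e-01 -1.44010257e-01 -7.56544342e-01]
 [ 7.37692060e-01  1.67840556e-01 -6.53941872e-01]] [-0.28096558  0.36678355  0.74479095]
{'clock': 0.1, 'joint_pos': array([-1.41701689e+00,  2.76535840e-01,  1.50597266e+00, -5.61247686e-07,
        1.36072232e+00, -1.20983340e-01]), 'dq': array([-3.59709684e-04,  7.79293127e-06, -1.78472812e-03,  7.32869824e-04,
       -3.38681161e-04, -2.48069668e-03]), 'joint_efforts': array([ 1.58037750e-03, -4.05457163e+01, -2.37779438e+01,  7.04804272e-02,
        2.99232092e-02, -4.69669897e-05]), 'position': array([ 0.15593445, -0.55292996,  0.20470243]), 'ee_rot': array([-3.11037008e+00, -4.30015873e-01,  4.30333116e-05]), 'wrist_force': array([ 0.92086323, -0.02461565,  0.15924229]), 'torque': array([ 0.04341748, -0.01211033,  0.01972762]), 'grasp_force': 0.0, 'finger_gap': 0.09357093024156891}
```

View pics/top0.png

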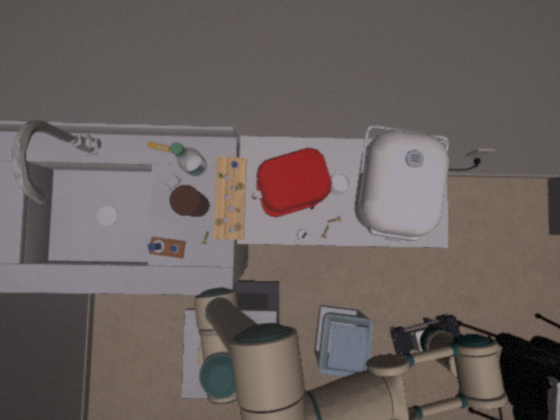

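View pics/side0.png

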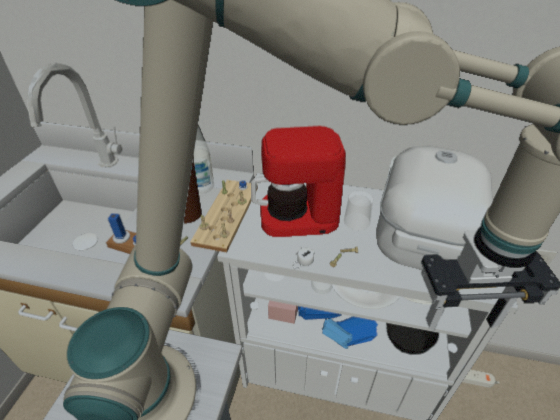

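The top view shows the board at about (216–245, 157–240) with its low dog at (235,163), the holder at (168,247) with the tall dog at its left end (about 152,246), and the pitcher at (188,201). The side view shows the blue post at (117,225) and the bolts on the board at (200–245, 185–235). I'll enlarge both.

```bash
python3 - <<'E'
import cv2,pickle
for n,(x0,y0,x1,y1),s in(("top",(140,150,260,265),0,),("side",(90,160,265,265),0)):
    s={"top":5,"side":4.5}[n]
    i=pickle.load(open(n+".pkl","rb"))["img"][y0:y1,x0:x1,::-1]
    o=cv2.resize(i,None,fx=s,fy=s,interpolation=cv2.INTER_CUBIC)
    o=cv2.convertScaleAbs(o,alpha=1.4)
    for k in range(x0,x1,10):cv2.putText(o,str(k),(int((k-x0+.5)*s),9),0,.33,(0,255,0));cv2.line(o,(int((k-x0+.5)*s),10),(int((k-x0+.5)*s),16),(0,255,0))
    for k in range(y0,y1,10):cv2.putText(o,str(k),(0,int((k-y0+.5)*s)+4),0,.33,(0,255,0));cv2.line(o,(22,int((k-y0+.5)*s)),(28,int((k-y0+.5)*s)),(0,255,0))
    cv2.imwrite(f"pics/{n}1.png",o);print(o.shape)
E
```

```text
(575, 600, 3)
(472, 788, 3)
```

View pics/top1.png

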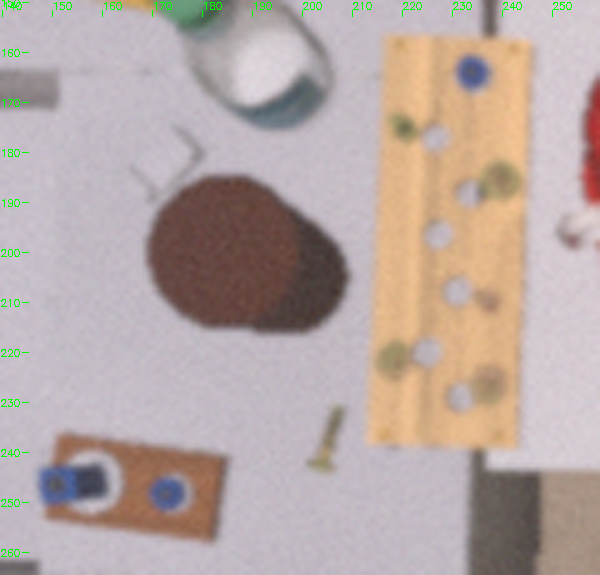

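View pics/side1.png

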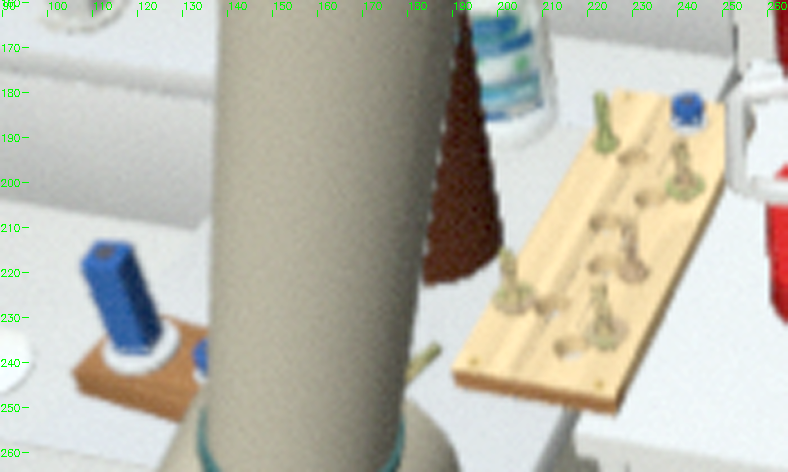

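The crops show board-top corners near (217,157), (246,158), (213.5,239) and (243.5,239). The holes are at (225,177), (232,188), (225.5,196), (229.5,208), (223.5,220) and (230,229), and the bolts at (218,175), (238,186), (234.5,209), (217,221) and (235.5,226). The tall post's top is at (149,246). Next I'll fit the poses.

```bash
cat > h.py <<'E'
import cv2,pickle,numpy as np
from scipy.optimize import least_squares
def ray(c,uv,z):
    p=cv2.undistortPoints(np.array([[uv]],float),c["K"],c["D"])[0,0]
    R=np.array(c["R"]);o=-R.T@c["t"];d=R.T@np.r_[p,1]
    return (o+d*(z-o[2])/d[2])
def proj(c,X):
    return cv2.projectPoints(np.array(X,float).reshape(-1,1,3),cv2.Rodrigues(np.array(c["R"]))[0],np.array(c["t"],float),c["K"],c["D"])[0][:,0]
def w(p,l):
    a=p[2];return np.r_[p[0]+np.cos(a)*l[0]-np.sin(a)*l[1],p[1]+np.sin(a)*l[0]+np.cos(a)*l[1],l[2]]
def fit(obs,p0):
    f=lambda p:np.concatenate([(proj(c,[w(p,l)])[0]-uv)for c,uv,l in obs])
    r=least_squares(f,p0);return r.x,r.fun.reshape(-1,2)
L=lambda n:pickle.load(open(n+".pkl","rb"))
E
python3 - <<'E'
from h import *
T,S=L("top"),L("side")
t=lambda x,y:(T,(140+x/5-.5,150+y/5-.5)); s=lambda x,y:(S,(90+x/4.5-.5,160+y/4.5-.5))
B=[(*t(385,36),(.145,.052,.018)),(*t(532,42),(.145,-.052,.018)),(*t(366,442),(-.145,.052,.018)),(*t(518,446),(-.145,-.052,.018)),
(*s(614,92),(.145,.052,.018)),(*s(727,103),(.145,-.052,.018)),(*s(455,371),(-.145,.052,.018)),(*s(613,400),(-.145,-.052,.018))]
p,r=fit(B,[.5,.1,0]);print("board",p,np.degrees(p[2]));print(r.round(1).tolist())
def loc(X): d=np.array(X[:2])-p[:2];c,s_=np.cos(p[2]),np.sin(p[2]);return ((d@[c,s_]*1e3).round(1),(d@[-s_,c]*1e3).round(1))
for n,h in dict(h76=(436,138),h38=(470,194),h0=(438,235),hm38=(457,292),hm76=(427,352),hm114=(461,398)).items(): print(n,"top",loc(ray(*t(*h),.018)))
for n,h in dict(h76=(633,157),h38=(650,198),h0=(603,223),hm38=(603,266),hm76=(551,306),hm114=(568,347)).items(): print(n,"side",loc(ray(*s(*h),.018)))
print("low",loc(ray(*t(473,72),.038)))
for n,h in dict(b1=(404,127),b2=(500,180),b3=(487,300),b4=(395,360),b5=(488,384)).items(): print(n,"top@47/2",loc(ray(*t(*h),.018+.02)))
for n,h in dict(b1=(608,146),b2=(685,187),b3=(634,270),b4=(515,298),b5=(605,332)).items(): print(n,"side base",loc(ray(*s(*h),.022)))
H=[(*t(60,433),(-.03,.058,.02)),(*t(228,456),(.03,-.058,.02)) ,(*t(45,518),(-.03,.058,.02)),(*t(214,542),(-.03,-.058,.02)),(*t(60,433),(.03,.058,.02))][1:]
q,r=fit(H,[.3,.28,0]);print("holder",q,np.degrees(q[2]),r.round(1).tolist())
print("dog",w(q,(0,.028,0)), "post top from top",ray(*t(58,485),.10),"collar",ray(*t(93,482),.026),"side top",ray(*s(112,254),.10))
E
```

```text
board [0.54065031 0.0144416  0.00849788] 0.48689267652925916
[[-1.4, 0.2], [-1.4, -0.6], [0.5, 1.0], [-0.0, 0.6], [-1.3, -0.8], [4.3, 0.9], [-1.1, -0.2], [0.4, -0.7]]
h76 top (np.float64(73.4), np.float64(9.7))
h38 top (np.float64(33.9), np.float64(-15.1))
h0 top (np.float64(4.5), np.float64(6.8))
hm38 top (np.float64(-35.5), np.float64(-7.3))
hm76 top (np.float64(-78.0), np.float64(12.8))
hm114 top (np.float64(-110.0), np.float64(-11.6))
h76 side (np.float64(73.2), np.float64(9.2))
h38 side (np.float64(33.7), np.float64(-15.9))
h0 side (np.float64(2.7), np.float64(6.5))
hm38 side (np.float64(-37.4), np.float64(-7.4))
hm76 side (np.float64(-79.6), np.float64(12.2))
hm114 side (np.float64(-111.5), np.float64(-10.7))
low (np.float64(117.1), np.float64(-17.7))
b1 top@47/2 (np.float64(77.7), np.float64(29.5))
b2 top@47/2 (np.float64(41.5), np.float64(-37.9))
b3 top@47/2 (np.float64(-42.3), np.float64(-30.4))
b4 top@47/2 (np.float64(-84.6), np.float64(32.2))
b5 top@47/2 (np.float64(-100.4), np.float64(-32.3))
b1 side base (np.float64(76.4), np.float64(28.1))
b2 side base (np.float64(45.2), np.float64(-37.2))
b3 side base (np.float64(-40.8), np.float64(-29.8))
b4 side base (np.float64(-81.3), np.float64(34.8))
b5 side base (np.float64(-98.1), np.float64(-30.2))
holder [ 0.36438849  0.2242971  -0.12125073] -6.947155033202268 [[-0.3, -0.0], [0.3, 0.1], [-0.2, -0.0], [0.2, -0.1]]
dog [0.36777519 0.25209153 0.        ] post top from top [0.3675029  0.25331629 0.1       ] collar [0.36759315 0.25284361 0.026     ] side top [0.36729049 0.24846796 0.1       ]
```

```bash
python3 - <<'E'
from h import *
from workcell import manip
from scipy.spatial.transform import Rotation as R
s=manip.state();M=R.from_rotvec(s["ee_rot"]).as_matrix();print(M.round(3),"yaw of tool y",np.degrees(np.arctan2(M[1,1],M[0,1])))
T=L("top");print("pitcher",ray(T,(184.5,200),.209))
c=manip.camera("wrist");Rw=np.array(c["R"]);print("wrist cam rel tool: pos",M.T@(-Rw.T@c["t"]-s["position"]),"axes",(Rw@M).round(2),c["K"][0,0])
E
```

```text
[[ 0.962  0.271 -0.   ]
 [ 0.271 -0.962  0.002]
 [ 0.    -0.002 -1.   ]] yaw of tool y -74.25723677023305
pitcher [0.51247677 0.12506995 0.209     ]
wrist cam rel tool: pos [ 7.87872793e-02 -1.59134730e-05 -1.79348196e-01] axes [[ 0.    1.   -0.  ]
 [-0.96  0.   -0.27]
 [-0.27  0.    0.96]] 322.585171437441
```

Units first: shifts go in shares of 0.8 m and turns go in shares of 180 degrees. So 56 cm is 0.7, 9.5 cm is 0.1188, 67.3 degrees is 0.3739.

Request:
{"fn": "carry_out", "kwargs": {"commands": [[0.35, 0.7, 0.1188, 0, 0, 0.3739], [0.35, 0.7, 0.1188, 0, 0, 0.3739], [0.35, 0.7, 0.1188, 0, 0, 0.3739], [0.35, 0.7, 0.1188, 0, 0, 0.3739], [0.35, 0.7, 0.1188, 0, 0, 0.3739], [0.35, 0.7, 0.1188, 0, 0, 0.3739], [0.35, 0.7, 0.1188, 0, 0, 0.3739], [0.35, 0.7, 0.1188, 0, 0, 0.3739], [0.35, 0.7, 0.1188, 0, 0, 0.3739], [0.35, 0.7, 0.1188, 0, 0, 0.3739], [0.35, 0.7, 0.1188, 0, 0, 0.3739], [0.35, 0.7, 0.1188, 0, 0, 0.3739], [0.35, 0.7, 0.1188, 0, 0, 0.3739], [0.35, 0.7, 0.1188, 0, 0, 0.3739], [0.35, 0.7, 0.1188, 0, 0, 0.3739]], "gripper": 0.3}}

```text
clock: 2.02
position: [0.4357, 0.0055, 0.3005]
ee_rot: [2.354, 2.08, -0.0]
wrist_force: [-0.8, -1.4, -0.8]
finger_gap: 0.066
grasp_force: 0.0
```

```bash
python3 - <<'E'
from workcell import manip
import cv2,pickle
c=manip.camera("wrist");pickle.dump(c,open("w1.pkl","wb"))
cv2.imwrite("pics/w1.png",c["img"][:,:,::-1])
E
```

```text
(no output)
```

View pics/w1.png

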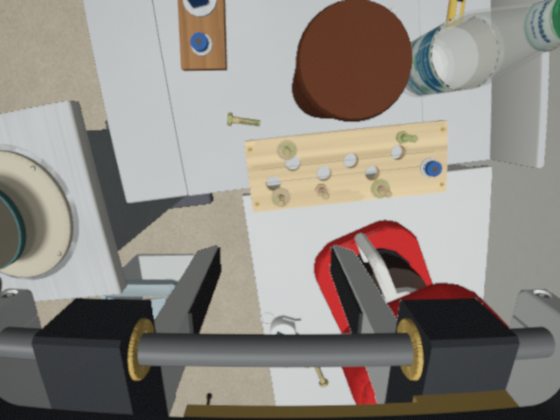

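The wrist view shows the whole board: six open holes, with the middle one (x=0) near (350,160), and no bolts around it. The low dog is at (432,168). I'll enlarge the board.

```bash
python3 - <<'E'
from h import *
c=L("w1");x0,y0,x1,y1,s=240,115,455,215,3.7
o=cv2.resize(c["img"][y0:y1,x0:x1,::-1],None,fx=s,fy=s,interpolation=cv2.INTER_CUBIC)
cv2.imwrite("pics/w1b.png",o);print(o.shape)
E
```

```text
(370, 796, 3)
```

View pics/w1b.png

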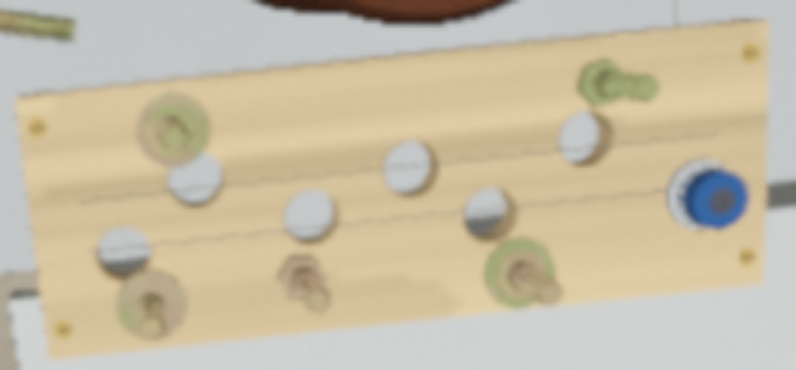

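The enlarged crop shows the hole at x=0 with its rim centred at crop (410,168). The nearest bolts are at (302,270) and (518,272), so it has plenty of room. Every other hole has a bolt right beside it.

```bash
python3 - <<'E'
from h import *
C=L("w1");t=lambda x,y:(C,(240+(x+.5)/3.7-.5,115+(y+.5)/3.7-.5))
B=[(*t(17,97),(-.145,.052,.018)),(*t(767,20),(.145,.052,.018)),(*t(763,283),(.145,-.052,.018)),(*t(50,357),(-.145,-.052,.018))]
p,r=fit(B,[.54,.014,0]);print("board",p,np.degrees(p[2]),r.round(1).tolist())
def loc(X): d=np.array(X[:2])-p[:2];c,s_=np.cos(p[2]),np.sin(p[2]);return ((d@[c,s_]*1e3).round(1),(d@[-s_,c]*1e3).round(1))
for n,h in dict(h76=(584,137),h38=(489,213),h0=(410,168),hm38=(310,214),hm76=(195,177),hm114=(124,251),b1=(600,82),b2=(517,271),b3=(300,272),b4=(173,129),b5=(152,303),low=(700,194)).items(): X=ray(*t(*h),.018);print(n,X.round(4),loc(X))
T=L("top")
X=ray(T,(227.2,196.6),.018);print("top h0",X)
# dog in wrist img: collar/holder corners
for n,uv,z in (("low holder dog",(199,42),.04),("collar tall",(198,2),.026),("hc",(181,69),.02),("hc2",(225,69),.02)): print(n,ray(C,uv,z))
E
```

```text
board [ 0.54292795  0.01136775 -0.01480435] -0.8482267202596988 [[-0.6, -0.3], [0.7, -0.2], [0.2, 0.2], [-0.2, 0.4]]
h76 [0.6146 0.0242 0.018 ] (np.float64(71.5), np.float64(13.9))
h38 [ 0.576  -0.0011  0.018 ] (np.float64(33.3), np.float64(-11.9))
h0 [0.5462 0.0201 0.018 ] (np.float64(3.1), np.float64(8.8))
hm38 [0.5061 0.0069 0.018 ] (np.float64(-36.8), np.float64(-5.0))
hm76 [0.4632 0.0266 0.018 ] (np.float64(-80.0), np.float64(14.0))
hm114 [0.4324 0.0012 0.018 ] (np.float64(-110.4), np.float64(-11.8))
b1 [0.6215 0.0445 0.018 ] (np.float64(78.1), np.float64(34.3))
b2 [ 0.5862 -0.0255  0.018 ] (np.float64(43.8), np.float64(-36.3))
b3 [ 0.5002 -0.0156  0.018 ] (np.float64(-42.3), np.float64(-27.6))
b4 [0.4568 0.0458 0.018 ] (np.float64(-86.6), np.float64(33.1))
b5 [ 0.4408 -0.0209  0.018 ] (np.float64(-101.6), np.float64(-33.7))
low [ 0.6606 -0.0033  0.018 ] (np.float64(117.9), np.float64(-12.9))
top h0 [0.54478687 0.02096333 0.018     ]
low holder dog [0.36252278 0.195632   0.04      ]
collar tall [0.36647406 0.24741268 0.026     ]
hc [0.32896101 0.17055861 0.02      ]
hc2 [0.38773963 0.16235482 0.02      ]
```

Converted, 24.5 cm is 0.3063, -6.9 cm is -0.0863.

Request:
{"fn": "carry_out", "kwargs": {"commands": [[-0.0863, 0.3063, 0, 0, 0, 0], [-0.0863, 0.3063, 0, 0, 0, 0], [-0.0863, 0.3063, 0, 0, 0, 0], [-0.0863, 0.3063, 0, 0, 0, 0], [-0.0863, 0.3063, 0, 0, 0, 0], [-0.0863, 0.3063, -0.1125, 0, 0, 0], [-0.0863, 0.3063, -0.1125, 0, 0, 0], [-0.0863, 0.3063, -0.1125, 0, 0, 0], [-0.0863, 0.3063, -0.1125, 0, 0, 0]]}}

```text
clock: 3.2
position: [0.3684, 0.2511, 0.2118]
ee_rot: [2.353, 2.08, 0.003]
wrist_force: [0.0, 0.7, 0.5]
finger_gap: 0.0665
grasp_force: 0.0
```

```bash
python3 - <<'E'
from workcell import manip
import cv2,pickle
c=manip.camera("wrist");pickle.dump(c,open("w2.pkl","wb"))
cv2.imwrite("pics/w2.png",cv2.resize(c["img"][:,:,::-1],None,fx=1.4,fy=1.4,interpolation=cv2.INTER_CUBIC))
print(manip.state()["position"])
E
```

```text
[0.36858068 0.25140331 0.21211689]
```

View pics/w2.png

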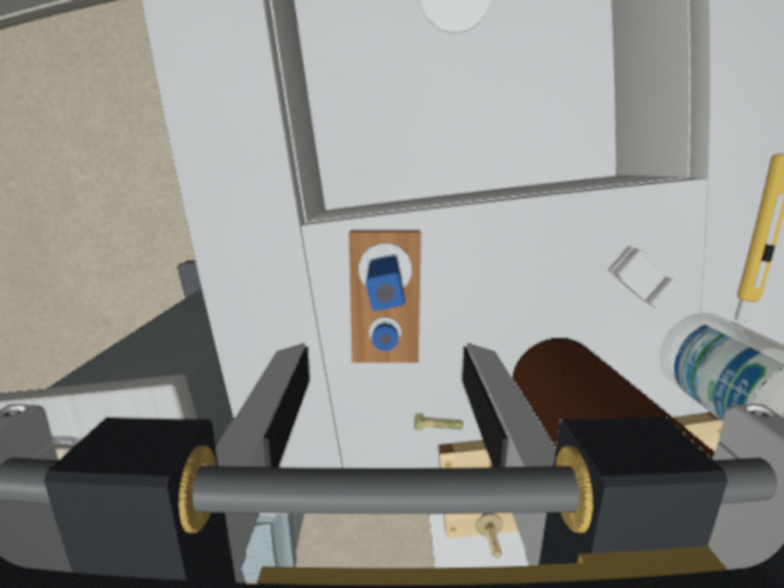

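The post top is a square near view pixels (366–405, 275–310), and it looks rotated slightly relative to the holder. I'll crop in to measure its yaw.

```bash
python3 - <<'E'
from h import *
c=L("w2");x0,y0,x1,y1,s=245,160,310,262,5.8
o=cv2.resize(c["img"][y0:y1,x0:x1,::-1],None,fx=s,fy=s,interpolation=cv2.INTER_CUBIC)
cv2.imwrite("pics/w2b.png",cv2.convertScaleAbs(o,alpha=1.6))
E
```

```text
(no output)
```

View pics/w2b.png

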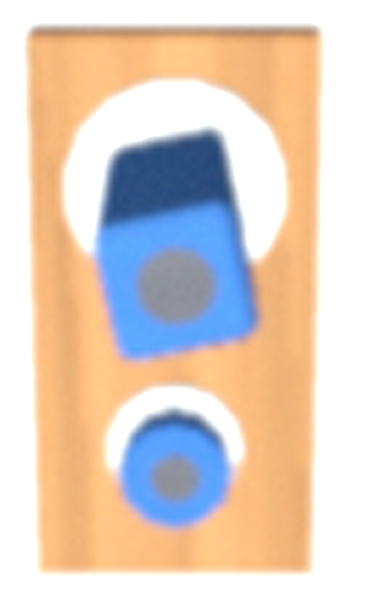

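The post's top corners are at crop (97,227), (234,200), (259,332) and (122,359), with its centre mark at (176,285), so the post is turned about 11° from the holder.

```bash
python3 - <<'E'
from h import *
C=L("w2");t=lambda x,y:(C,(245+(x+.5)/5.8-.5,160+(y+.5)/5.8-.5))
P=[ray(*t(*q),.1) for q in((97,227),(234,200),(259,332),(122,359))]
print(np.mean(P,0),ray(*t(176,285),.1))
for i in range(4):
    d=(P[(i+1)%4]-P[i])[:2];print(np.hypot(*d)*1e3,np.degrees(np.arctan2(d[1],d[0])))
print("collar",ray(*t(175,193),.026))
E
```

```text
[0.36897682 0.25348757 0.1       ] [0.36856001 0.25272845 0.1       ]
22.276037411832966 4.352407413365848
22.286542062450025 -86.05496582525986
22.71982336610017 -175.4343313778892
22.378645078542828 92.81071120159763
collar [0.36848677 0.25203946 0.026     ]
```

Converted, -14.5 cm is -0.1813, 0.15 cm is 0.0019, 11 degrees is 0.0611.

Request:
{"fn": "carry_out", "kwargs": {"commands": [[0.0019, 0.0006, 0, 0, 0, 0.0611], [0.0019, 0.0006, -0.0375, 0, 0, 0.0611], [0.0019, 0.0006, -0.1, 0, 0, 0.0611], [0.0019, 0.0006, -0.15, 0, 0, 0.0611], [0.0019, 0.0006, -0.1813, 0, 0, 0.0611], [0.0019, 0.0006, -0.1813, 0, 0, 0.0611], [0.0019, 0.0006, -0.1813, 0, 0, 0.0611], [0.0019, 0.0006, -0.1813, 0, 0, 0.0611]]}}

```text
clock: 4.25
position: [0.37, 0.2527, 0.0671]
ee_rot: [2.141, 2.297, 0.005]
wrist_force: [-0.3, -0.3, -0.1]
finger_gap: 0.066
grasp_force: 0.0
```

Request:
{"fn": "carry_out", "kwargs": {"commands": [[0, 0, 0, 0, 0, 0], [0, 0, 0, 0, 0, 0], [0, 0, 0, 0, 0, 0], [0, 0, 0, 0, 0, 0], [0, 0, 0, 0, 0, 0], [0, 0, 0, 0, 0, 0], [0, 0, 0, 0, 0, 0], [0, 0, 0, 0, 0, 0]], "gripper": 0.9, "squeeze": 50}}

```text
clock: 5.25
position: [0.3685, 0.252, 0.0654]
ee_rot: [2.142, 2.298, 0.0]
wrist_force: [0.8, 0.1, -0.7]
finger_gap: 0.0235
grasp_force: 49.9
```

Converted, -23.2 cm is -0.29, 17.7 cm is 0.2213, -4 degrees is -0.0222.

Request:
{"fn": "carry_out", "kwargs": {"commands": [[0, 0, 0.025, 0, 0, 0], [0, 0, 0.0625, 0, 0, 0], [0, 0, 0.1125, 0, 0, 0], [0, 0, 0.15, 0, 0, 0], [0, -0.025, 0.15, 0, 0, 0], [0, -0.075, 0.15, 0, 0, 0], [0, -0.15, 0.15, 0, 0, -0.0111], [0, -0.225, 0.15, 0, 0, -0.0222], [0, -0.275, 0.15, 0, 0, -0.0222], [0.0375, -0.29, 0.15, 0, 0, -0.0222], [0.1, -0.29, 0.15, 0, 0, -0.0222], [0.1625, -0.29, 0.15, 0, 0, -0.0222], [0.2063, -0.29, 0.15, 0, 0, -0.0222], [0.2213, -0.29, 0.15, 0, 0, -0.0222], [0.2213, -0.29, 0.15, 0, 0, -0.0222], [0.2213, -0.29, 0.15, 0, 0, -0.0222], [0.2213, -0.29, 0.15, 0, 0, -0.0222], [0.2213, -0.29, 0.15, 0, 0, -0.0222]]}}

```text
clock: 7.5
position: [0.5449, 0.0201, 0.1859]
ee_rot: [2.22, 2.222, 0.001]
wrist_force: [0.2, -0.5, -2.5]
finger_gap: 0.0236
grasp_force: 49.9
```

```bash
python3 - <<'E'
from workcell import manip
from h import *
s=manip.state();print(s["position"],s["wrist_force"],s["torque"],s["finger_gap"])
ims=[]
for n,(x0,y0,x1,y1),k in(("side",(180,120,280,240),4),("wrist",(200,100,400,340),2)):
    c=manip.camera(n);pickle.dump(c,open(n+"3.pkl","wb"));ims.append(cv2.resize(c["img"][y0:y1,x0:x1,::-1],None,fx=k,fy=k,interpolation=cv2.INTER_CUBIC)[:480,:400])
cv2.imwrite("pics/c3.png",np.hstack(ims))
E
```

```text
[0.54487566 0.02009909 0.1859178 ] [ 0.17963744 -0.46503241 -2.51689893] [-0.04594542 -0.06634496  0.00482653] 0.023604409472300265
```

View pics/c3.png

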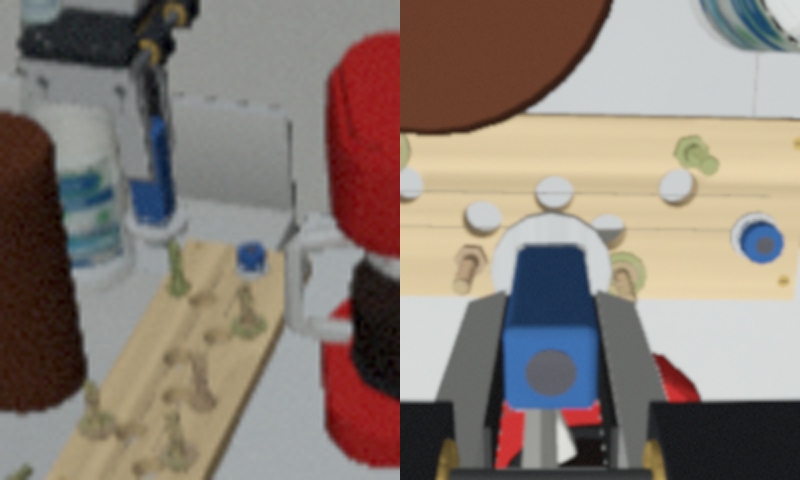

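The post is held upright. The hole is at composite (553,194), which is wrist pixel (276.5,197). The collar spans composite columns 492–612, with its far edge at row 213.

```bash
python3 - <<'E'
from h import *
C=L("wrist3");t=lambda x,y:(C,(200+(x-400+.5)/2-.5,100+(y+.5)/2-.5))
# hole rim: left535 right573 top177 bottom211
print("hole",ray(*t(554,194),.018),[ray(*t(*q),.018).round(4) for q in((535,193),(573,193),(554,176),(554,211))])
zc=.186-.0605+.021
print("collar l,r,far",[ray(*t(*q),zc).round(4) for q in((492,258),(612,258),(552,213))])
print("post bottom far edge",[ray(*t(*q),zc).round(4) for q in((519,245),(584,245))],"top",[ray(*t(*q),zc+.074).round(4) for q in((506,330),(599,329),(508,408),(592,408))])
E
```

```text
hole [0.54683237 0.02028408 0.018     ] [array([0.5364, 0.0208, 0.018 ]), array([0.5573, 0.0209, 0.018 ]), array([0.5468, 0.0304, 0.018 ]), array([0.5469, 0.0106, 0.018 ])]
collar l,r,far [array([0.5238, 0.0261, 0.1465]), array([0.5667, 0.0261, 0.1465]), array([0.5452, 0.0427, 0.1465])]
post bottom far edge [array([0.5335, 0.031 , 0.1465]), array([0.5566, 0.031 , 0.1465])] top [array([0.5337, 0.0323, 0.2205]), array([0.5565, 0.0326, 0.2205]), array([0.5338, 0.0105, 0.2205]), array([0.5552, 0.0105, 0.2205])]
```

Request:
{"fn": "carry_out", "kwargs": {"commands": [[0.0021, 0, -0.0375, 0, 0, 0], [0.0021, 0, -0.075, 0, 0, 0], [0.0021, 0, -0.1063, 0, 0, 0], [0.0021, 0, -0.125, 0, 0, 0], [0.0021, 0, -0.1288, 0, 0, 0], [0.0021, 0, -0.1288, 0, 0, 0], [0.0021, 0, -0.1288, 0, 0, 0]]}}

```text
clock: 8.48
position: [0.5481, 0.02, 0.0835]
ee_rot: [2.219, 2.221, 0.002]
wrist_force: [-1.1, 0.2, -1.7]
finger_gap: 0.0235
grasp_force: 49.9
```

Converted, -0.55 cm is -0.0069, -0.5 cm is -0.0063.

Request:
{"fn": "carry_out", "kwargs": {"commands": [[0, 0, -0.0013, 0, 0, 0], [0, 0, -0.0025, 0, 0, 0], [0, 0, -0.0038, 0, 0, 0], [0, 0, -0.005, 0, 0, 0], [0, 0, -0.0063, 0, 0, 0], [0, 0, -0.0069, 0, 0, 0], [0, 0, -0.0069, 0, 0, 0]]}}

```text
clock: 9.35
position: [0.5472, 0.02, 0.0769]
ee_rot: [-2.221, -2.222, 0.0]
wrist_force: [-0.6, -0.1, -1.7]
finger_gap: 0.0237
grasp_force: 49.9
```

Converted, -0.3 cm is -0.0038, -0.24 cm is -0.003.

Request:
{"fn": "carry_out", "kwargs": {"commands": [[0, 0, -0.001, 0, 0, 0], [0, 0, -0.002, 0, 0, 0], [0, 0, -0.003, 0, 0, 0], [0, 0, -0.0038, 0, 0, 0], [0, 0, -0.0038, 0, 0, 0]]}}

```text
clock: 9.98
position: [0.5472, 0.02, 0.0739]
ee_rot: [-2.221, -2.222, 0.0]
wrist_force: [-0.5, 0.0, -2.1]
finger_gap: 0.0235
grasp_force: 49.9
```

Converted, -0.92 cm is -0.0115, -0.85 cm is -0.0106.

Request:
{"fn": "carry_out", "kwargs": {"commands": [[0, 0, -0.0019, 0, 0, 0], [0, 0, -0.0038, 0, 0, 0], [0, 0, -0.0056, 0, 0, 0], [0, 0, -0.0075, 0, 0, 0], [0, 0, -0.0094, 0, 0, 0], [0, 0, -0.0106, 0, 0, 0], [0, 0, -0.0115, 0, 0, 0], [0, 0, -0.0115, 0, 0, 0], [0, 0, -0.0115, 0, 0, 0]]}}

```text
clock: 11.1
position: [0.5473, 0.02, 0.0648]
ee_rot: [2.221, 2.222, 0.0]
wrist_force: [-0.6, -0.4, -1.3]
finger_gap: 0.0237
grasp_force: 49.9
```

Converted, -0.13 cm is -0.0016, -0.11 cm is -0.0014.

Request:
{"fn": "carry_out", "kwargs": {"commands": [[0, 0, -0.0005, 0, 0, 0], [0, 0, -0.001, 0, 0, 0], [0, 0, -0.0014, 0, 0, 0], [0, 0, -0.0016, 0, 0, 0], [0, 0, -0.0016, 0, 0, 0], [0, 0, -0.0016, 0, 0, 0]]}}

```text
clock: 11.85
position: [0.5472, 0.02, 0.0635]
ee_rot: [2.221, 2.222, 0.0]
wrist_force: [0.3, -0.0, -1.3]
finger_gap: 0.0238
grasp_force: 49.9
```

Request:
{"fn": "carry_out", "kwargs": {"commands": [[0, 0, -0.0004, 0, 0, 0], [0, 0, -0.0008, 0, 0, 0], [0, 0, -0.001, 0, 0, 0], [0, 0, -0.001, 0, 0, 0], [0, 0, -0.001, 0, 0, 0]]}}

```text
clock: 12.48
position: [0.5472, 0.02, 0.0634]
ee_rot: [2.22, 2.222, 0.0]
wrist_force: [-1.3, -0.2, 6.3]
finger_gap: 0.0242
grasp_force: 49.9
```

Converted, 0.06 cm is 0.0008.

Request:
{"fn": "carry_out", "kwargs": {"commands": [[0, 0, 0.0008, 0, 0, 0], [0, 0, 0.0008, 0, 0, 0], [0, 0, 0.0008, 0, 0, 0], [0, 0, 0.0008, 0, 0, 0], [0, 0, 0.0008, 0, 0, 0], [0, 0, 0.0008, 0, 0, 0]], "gripper": 0.4}}

```text
clock: 13.22
position: [0.5472, 0.02, 0.0632]
ee_rot: [2.221, 2.222, 0.0]
wrist_force: [-0.2, -0.8, -0.4]
finger_gap: 0.0564
grasp_force: 0.0
```

Request:
{"fn": "carry_out", "kwargs": {"commands": [[0, 0, 0.0125, 0, 0, 0], [0, 0, 0.0375, 0, 0, 0], [0, 0, 0.075, 0, 0, 0], [0, 0, 0.125, 0, 0, 0], [0, 0, 0.175, 0, 0, 0], [0, 0, 0.175, 0, 0, 0], [-0.025, 0, 0.175, 0, 0, 0], [-0.075, 0, 0.175, 0, 0, 0], [-0.125, 0, 0.175, 0, 0, 0], [-0.1625, 0, 0.175, 0, 0, 0], [-0.1625, 0, 0.175, 0, 0, 0]]}}

```text
clock: 14.6
position: [0.4148, 0.0203, 0.2028]
ee_rot: [-2.22, -2.221, 0.002]
wrist_force: [0.8, 0.8, -0.1]
finger_gap: 0.0559
grasp_force: 0.0
```

```bash
python3 - <<'E'
from workcell import manip
from h import *
s=manip.state();print(s["position"],s["wrist_force"])
ims=[]
for n,(x0,y0,x1,y1),k in(("side",(170,120,280,264),3.5),("wrist",(180,20,460,378),1.4)):
    c=manip.camera(n);pickle.dump(c,open(n+"4.pkl","wb"));ims.append(cv2.resize(c["img"][y0:y1,x0:x1,::-1],None,fx=k,fy=k,interpolation=cv2.INTER_CUBIC)[:500])
cv2.imwrite("pics/c4.png",np.hstack(ims))
E
```

```text
[0.41478819 0.0202932  0.20275465] [ 0.84231138  0.77191592 -0.06698988]
```

View pics/c4.png

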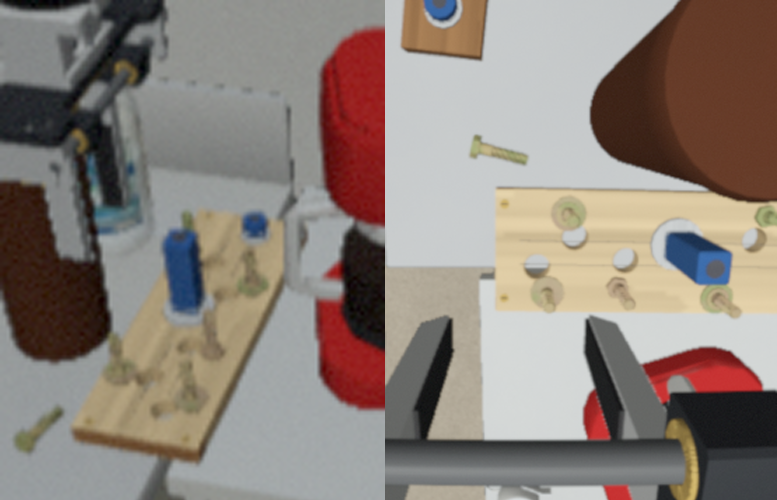

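The dog stands upright with its collar flat on the board, at composite (185,275) in the side view and (680,245) in the wrist view. All five bolts are still standing and the gripper is clear.

```bash
python3 -c "
from workcell import manip
print(manip.job_done())"
```

```text
the job is handed in; nothing more can be done
None
```

The tall dog is in the board's middle hole (marked x = 0), upright with its pin fully in and collar flat; the bolts and the low dog are still standing where they were, the gripper is clear, and I handed the job in at about 15 s.

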